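# Raise the sample dish to the measuring probe with a folding-crank lab jack

### The job

Set the probe up over the empty dish, ready for the sample: swing the probe arm in until the probe hangs over the middle of the dish, fold the jack's crank handle fully out, and only then crank the jack up (clockwise as seen from the crank's side) until the probe's tip hangs about 1 cm above the dish's bottom. The probe must never touch the dish, the dish stays standing in its place on the platform, the probe's height on its column stays as it is, and the tweezers, the timer and the blue-capped bottle nearby are left where they are.

Things in the scene. Friction and masses are not known exactly. Their poses are not given: they have to be found in the camera images.
- jack: the fixed lab jack: aluminium base 150 (x) x 140 (y) mm, scissor legs, a steel platform 140 x 130 mm on top, and a grey gear head 30 deep x 40 wide x 106 mm high at its front (from 72 to 102 mm ahead of the origin); it cannot be shifted. Origin: centre of the base on the bench; x points to its rear, away from the crank (the crank is on the -x side), y to the left seen from the crank's side, z up
- crank (a joint): turn of the crank about a level axis along the jack's x, 75 mm above the bench, in rad, -0.3 to 14. At 0 the crank arm points to the jack's +y (left); the value grows clockwise seen from the crank's side (left, up, right, down) and each full turn lifts the platform by 24 mm (straight proportion). Friction about 0.14 N m, so about 3.5 N at the handle; it holds where it is left and cannot be driven by pushing on the platform
- crank_hub (a point): point on the crank's axis in the mid plane of the flat crank arm (6 mm thick, 16 mm wide), 122 mm ahead of the jack's origin. Nothing but the gear head, hub and base lies behind it; the base's front is 75 mm ahead of the origin
- crank_pivot (a point): the fold pivot of the crank handle, 42 mm from the crank's axis at the end of the arm and 16 mm in front of the arm's mid plane (138 mm ahead of the jack's origin); all before it is free
- crank_fold (a joint): fold of the crank handle, 0 to 1.571 rad: at 0 the handle lies flat across the crank, along the arm and past the hub; at 1.571 it stands straight out from the crank towards the jack's front, parallel to the crank's axis, against its stop. The pivot line is square to the arm and to the crank's axis (upright when the arm is level); swing the free end away from the jack. Stiff hinge (0.08 N m), stays where it is left
- crank_grip_end (a point): the free end of the crank handle, 88 mm from the fold pivot. The handle is a black grip 16 to 18 mm thick that covers the last 74 mm and spins freely about its own length. When folded, the last 26 mm reach past the side of the gear head with open space of about 55 mm behind them
- platform_top (a point): centre of the platform's upper face (about 106 mm above the bench when down); rises with the crank
- dish_floor (a point): centre of the inner bottom of the open glass dish that stands loose near the middle of the platform: outer diameter 63 to 67 mm, 45 mm high, wall about 3 mm, bottom 4 mm thick, so the rim is 41 mm above this point
- probe_tip (a point): lowest point of the probe, a white rod 12 mm thick that hangs upright from the end of the probe arm, 85 mm below the arm's centre line. It starts 8 to 16 mm higher than the dish's rim
- probe_head (a point): middle of the probe's round black head, 20 mm thick and 36 mm high, upright on top of the arm's end, 112 mm above probe_tip; free all round, to be taken from above or pushed sideways
- probe_arm (a joint): turn of the probe arm about its upright column, rad, growing anticlockwise seen from above; the probe hangs 165 mm from the column's axis. It starts swung out towards the robot; the short way in is the negative direction. Stiff (0.2 N m), stays where it is left
- clamp_collar (a point): the collar with a small black thumbscrew that holds the probe arm at its height, on the axis of the column (12 mm thick, 280 mm high, on a fixed grey foot); the column stands about 165 mm to the jack's right (-y). It is clamped: do not shift it up or down
- glass_jar: a clear, nearly invisible glass jar, fixed, 90 mm thick and 138 mm high, to the left of the jack; origin under its centre; keep the gripper clear of it
- tweezers: steel tweezers lying beside the jack, 126 mm long, loose; leave alone
- timer: white bench timer, 47x66x57 mm, loose; leave alone
- bottle_buffer: white bottle with a blue cap, 70 mm thick, 135 mm high, loose; leave alone
Things that resemble listed ones, but are neither listed nor needed, are in the scene too. Leave any brown or pink look-alike of the part that bears dish_floor alone.

How it is judged:
By the outcome, as a careful person would: the job done as asked, in the order asked, and still so for the second after the job is handed in, with the robot touching nothing.
It also fails if it takes over 69 s, if anything falls off the work surface, if the arm or the gripper's body presses on something with over 40 N, if the wrist force passes 120 N, or if a joint passes its speed limit or range.

### The arm

A 6-joint arm with a two-finger parallel gripper is mounted at the origin on a cart in front of the work surface, level with it; the furniture and walls round the work are solid. World frame = base frame: x ahead of the robot, y to its left, z up, the work surface at z = 0. Lengths are in mm, angles in rad, forces in N, time in s.
With the tool pointing down it reaches from about 300 to 775 mm from the base axis. Payload 14.6 kg.
Tool frame: the origin (TCP) lies midway between the tips of the shut fingers; the grasp point (between the pads) lies 19 mm behind it (manip.hold_point_z is the distance from the TCP to the grasp point, in mm); z points along the fingers, y is the direction in which the jaws open and shut (so a half turn about z gives the same grasp; the last joint's range is limited). The gripper opens to 94 mm and grips with 3 to 60 N. Pads are 16 mm wide; open, the fingers measure 119 mm over their backs; the gripper's body (75 mm by 177 mm) begins 78 mm behind the grasp point.
Start: joints at [-1.208, 0.3, 1.521, -0, 1.321, -0.067], TCP at [229.171, -499.97, 205.446] pointing down, gripper open.
Joint ranges: [-3.03, 3.03], [-0.79, 2.21], [0.23, 2.52], [-1.04, 4.18], [0, 3.07], [-2.55, 2.55]. Speed limits (rad/s): [2.22, 2.22, 2.57, 3.14, 3.14, 3.14].

### API

Orientations are given as [roll, pitch, yaw] about the fixed x, y, z axes, in that order (R = Rz(yaw) Ry(pitch) Rx(roll)).
In Python, from cell import manip gives the robot as it stands.
- The arm moves only by the shell command python3 -m crank 'ROWS' [OPENING] [FORCE]. ROWS is JSON, a list of rows, each an object with "offset": the shift along the world's x, y, z in m, a list of three; "spin": the turn about the world's z in degrees. In form: [{"offset": [dx, dy, dz], "spin": spin}, ...]. A call has exactly 8 rows; each row is the pose to reach, as a shift and turn from the pose measured when the call began; what a row does not reach only later rows make up. A row lasts 1/12 s, in which the tool goes at most 41.7 mm and 7.16 degrees, less where a joint would pass 70% of its speed; a pose out of reach is approached as far as the arm can. A call with a gripper value outside its range is refused whole. OPENING is the opening, from 0 (shut) to 1 (fully open), set as the call begins (- or left out, the last holds). The fingers move at their own pace and stop on an object; FORCE is the grip in N (left out, the last holds). Time passes only in rows, so rows that repeat a pose let the fingers close, or fill a call up. It gives the time, the measured TCP pose, the force and the opening at its end, in the units of the state.
- manip.read_state(): the state, without advancing time (a new reading comes with each control period).
- manip.camera(name): name is "scene" or "top"; returns a dict with "pixels" (420x560x3 uint8, red, green, blue), "fx", "fy", "cx", "cy" (pixels), "extrinsics" (4x4, takes a point from world to camera coordinates). Camera axes: x right, y down, z forward; pixel columns grow to the right and rows downward; lengths in mm; the calibration is good to about 2 mm. A picture is of the moment at which its call begins. There is no depth.
- manip.sign_off(): hands the job in, once; it reports no verdict.
Trained networks look in a picture, given as the dict that the camera call returned (one of the last four; its "shot" number tells which), for a name from the list of things; names that differ only in an ending like _2 or _b are one class to them, and where a whole thing is asked for, a point or a joint stands for the part that bears it (a point fixed in the world has none). Each returns a list of dicts, best first, with "conf" (0 to 1); they miss things now and then, are a little off and sometimes report something else, mostly with a low value. They report only what shows in the picture. A call takes as long as a camera call. They do not tell look-alikes from the thing itself.
- manip.search_frame(picture, name): "location" ([x, y, z] in mm, in world coordinates, good to about 4 mm: the middle of the surface that is visible of it).
- manip.masks_of(picture, name): "mask" (420x560 bool, what is visible of it).
The state is a dict: "clock": time; "joints": joint angles; "qd": joint speeds; "effort": joint torques, N m; "eef_pos": TCP position; "eef_rot": TCP orientation; "wrist_force": force on the tool from outside, world axes, zero at the start; "moment": the same for the moment, N m; "finger_gap": finger opening in mm.
Only numpy, scipy, OpenCV 4.12 (cv2) and the standard library are available. Lean on these libraries where they do the work, as an engineer would, in place of code of your own. Each camera call takes 0.05 s, during which the arm holds its last target. There are 200 camera calls.

## Working session

There is one attempt and no reset: what is moved stays moved. The work goes in short steps, Python scripts to look and compute and a shell command to move; the robot and the scene stay as the last step left them, time stands still between calls to the robot, and variables do not carry over. Pictures are saved under pics/ and viewed, about 8 in all and at most 12, crops included, and the job is handed in when it is done.

```bash
ls; mkdir -p pics
cat > h.py <<'E'
import numpy as np, cv2
from cell import manip
def save(p,name,crop=None,scale=1):
    im=p["pixels"][:,:,::-1]
    if crop: im=im[crop[1]:crop[3],crop[0]:crop[2]]
    cv2.imwrite("pics/"+name,cv2.resize(im,None,fx=scale,fy=scale,interpolation=cv2.INTER_CUBIC))
def proj(p,X):
    E=np.array(p["extrinsics"]);c=E[:3,:3]@np.array(X,float)+E[:3,3]
    return np.array([p["fx"]*c[0]/c[2]+p["cx"],p["fy"]*c[1]/c[2]+p["cy"]])
def ray(p,uv):
    E=np.array(p["extrinsics"]);R=E[:3,:3];o=-R.T@E[:3,3]
    d=R.T@np.array([(uv[0]-p["cx"])/p["fx"],(uv[1]-p["cy"])/p["fy"],1]);return o,d/np.linalg.norm(d)
def atz(p,uv,z):
    o,d=ray(p,uv);return o+d*(z-o[2])/d[2]
def tri(p1,a,p2,b):
    A=[];B=[]
    M=np.zeros((3,3));v=np.zeros(3)
    for p,u in((p1,a),(p2,b)):
        o,d=ray(p,u);P=np.eye(3)-np.outer(d,d);M+=P;v+=P@o
    return np.linalg.solve(M,v)
E
python3 - <<'E'
from h import *
s=manip.camera("scene");t=manip.camera("top")
save(s,"s0.png",scale=1.4);save(t,"t0.png",scale=1.4)
for p,n in((s,"scene"),(t,"top")):
    print(n,p["fx"],np.round(ray(p,(280,210)),2).tolist())
    for k in "jack crank_hub crank_pivot crank_grip_end platform_top dish_floor probe_tip probe_head clamp_collar glass_jar tweezers timer bottle_buffer".split():
        r=manip.search_frame(p,k)
        print(k,[(np.round(q["location"]).tolist(),round(q["conf"],2),np.round(proj(p,q["location"])).tolist()) for q in r[:3]])
E
```

```text
pics
scene 490.55099056724316 [[-219.34, 723.83, 711.0], [0.57, -0.7, -0.44]]
jack [([621.0, -87.0, 82.0], 0.84, [229.0, 230.0]), ([630.0, -466.0, 72.0], 0.32, [310.0, 191.0])]
crank_hub [([535.0, -77.0, 81.0], 0.54, [249.0, 243.0])]
crank_pivot [([524.0, -86.0, 75.0], 0.69, [255.0, 245.0])]
crank_grip_end [([520.0, -92.0, 78.0], 0.55, [258.0, 243.0])]
platform_top [([636.0, -96.0, 109.0], 0.59, [227.0, 218.0])]
dish_floor [([656.0, -122.0, 135.0], 0.67, [228.0, 205.0]), ([510.0, -273.0, 30.0], 0.61, [303.0, 236.0])]
probe_tip [([523.0, -158.0, 252.0], 0.7, [275.0, 174.0])]
probe_head [([526.0, -156.0, 252.0], 0.8, [273.0, 174.0])]
clamp_collar [([526.0, -158.0, 249.0], 0.65, [274.0, 174.0])]
glass_jar [([521.0, -87.0, 78.0], 0.5, [256.0, 244.0])]
tweezers [([656.0, -13.0, 4.0], 0.54, [200.0, 261.0]), ([521.0, -80.0, 75.0], 0.16, [254.0, 246.0])]
timer []
bottle_buffer [([628.0, -468.0, 73.0], 0.86, [311.0, 191.0]), ([524.0, -86.0, 75.0], 0.32, [255.0, 245.0])]
top 404.77407197701154 [[353.16, -177.26, 1329.63], [0.16, -0.02, -0.99]]
jack [([630.0, -114.0, 108.0], 0.78, [253.0, 186.0
[... 161 characters left out ...]
7.0]), ([497.0, -435.0, 50.0], 0.48, [355.0, 230.0])]
crank_grip_end []
platform_top [([648.0, -130.0, 102.0], 0.63, [258.0, 181.0])]
dish_floor [([673.0, -130.0, 108.0], 0.87, [258.0, 173.0]), ([417.0, -274.0, 3.0], 0.86, [304.0, 257.0]), ([522.0, -284.0, 5.0], 0.79, [306.0, 225.0])]
probe_tip [([575.0, -221.0, 253.0], 0.86, [290.0, 194.0])]
probe_head [([576.0, -220.0, 252.0], 0.62, [289.0, 194.0])]
clamp_collar [([586.0, -232.0, 254.0], 0.69, [294.0, 190.0])]
glass_jar [([634.0, -476.0, 95.0], 0.46, [369.0, 185.0])]
tweezers []
timer [([495.0, -433.0, 47.0], 0.73, [355.0, 231.0]), ([584.0, -228.0, 253.0], 0.28, [292.0, 191.0])]
bottle_buffer [([634.0, -475.0, 97.0], 0.59, [369.0, 185.0])]
```

View pics/s0.png

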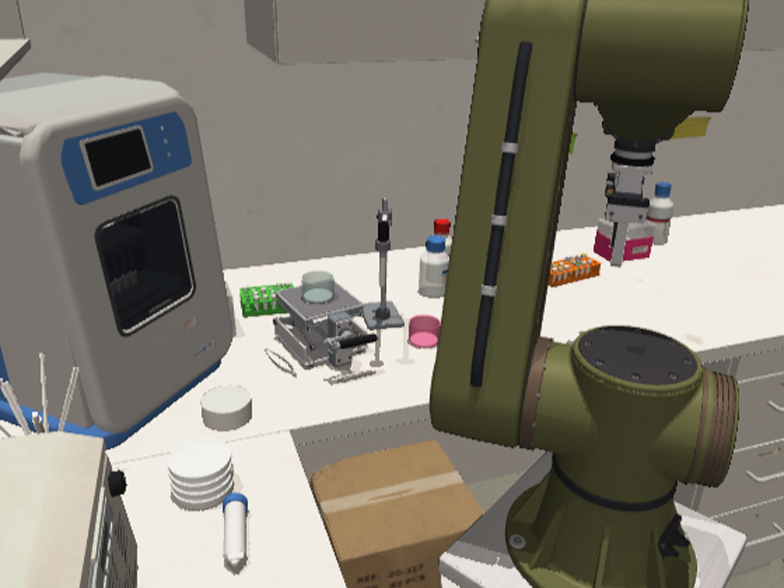

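View pics/t0.png

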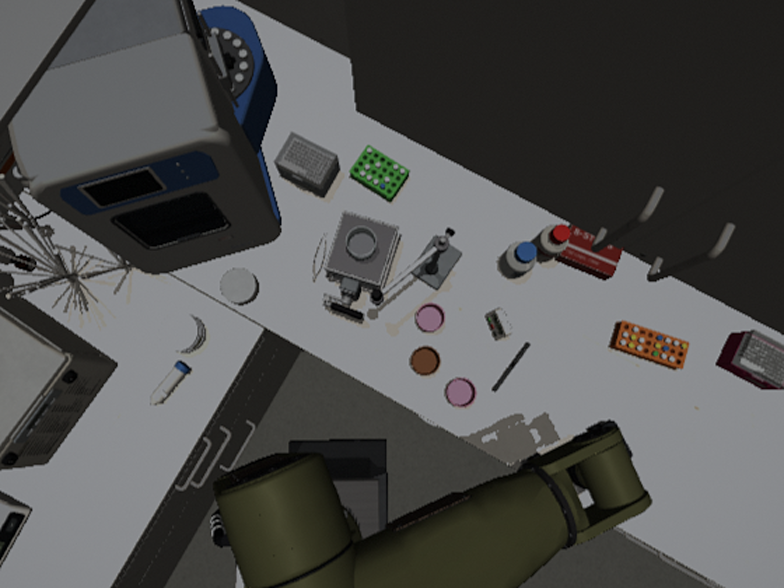

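The scene view shows the jack with the clear dish at about (227,205) in raw pixels and the folded crank at (250,243). The probe arm column is at (272,180) and a pink look-alike at (303,236). The top view shows the glass dish on the platform at (258,173), the crank grip at (245,221), the probe head at (269,212), the collar near (315,175), tweezers at (229,182) and timer at (356,231).

Candidates for the dish are glass (258,173), pink (307,227), pink (328,280) and brown (303,257). I choose the glass one on the platform. Next is a close crop.

Run:
```python
from h import *
s=manip.camera("scene");t=manip.camera("top")
a=s["pixels"][130:280,170:320,::-1];b=t["pixels"][130:280,200:350,::-1]
f=lambda x:cv2.resize(x,(600,600),interpolation=cv2.INTER_CUBIC)
import numpy as np
im=np.hstack([f(a)[:, :],f(b)]);im=cv2.resize(im,(800,400),interpolation=cv2.INTER_AREA)
cv2.imwrite("pics/c1.png",f(b));cv2.imwrite("pics/c0.png",f(a))
def stat(p,n):
    for q in manip.masks_of(p,n)[:2]:
        m=q["mask"].astype(np.uint8);
        if m.sum()<3: continue
        r=cv2.minAreaRect(np.argwhere(m)[:,::-1].astype(np.float32))
        ys,xs=np.nonzero(m);print(n,round(q["conf"],2),m.sum(),"c",xs.mean().round(1),ys.mean().round(1),"box",xs.min(),xs.max(),ys.min(),ys.max(),np.round(cv2.boxPoints(r)).tolist())
for p in (s,t):
    print("--")
    for n in "platform_top dish_floor probe_head probe_arm crank_grip_end crank glass_jar clamp_collar".split(): stat(p,n)
```

```text
--
platform_top 0.78 969 c 225.2 218.3 box 197 258 202 248 [[195.0, 208.0], [248.0, 188.0], [264.0, 233.0], [212.0, 253.0]]
platform_top 0.27 158 c 255.1 243.0 box 243 268 238 248 [[242.0, 243.0], [267.0, 237.0], [269.0, 243.0], [243.0, 249.0]]
dish_floor 0.83 443 c 302.3 235.5 box 292 313 224 247 [[292.0, 224.0], [313.0, 224.0], [313.0, 247.0], [292.0, 247.0]]
dish_floor 0.77 508 c 226.6 203.9 box 215 238 192 216 [[215.0, 192.0], [238.0, 192.0], [238.0, 216.0], [215.0, 216.0]]
probe_head 0.73 417 c 273.4 173.6 box 268 279 149 205 [[266.0, 205.0], [269.0, 149.0], [279.0, 149.0], [277.0, 205.0]]
probe_arm 0.8 371 c 273.7 171.8 box 269 279 149 203 [[268.0, 203.0], [270.0, 149.0], [279.0, 149.0], [277.0, 203.0]]
crank_grip_end 0.64 163 c 255.6 242.8 box 243 268 238 248 [[242.0, 242.0], [268.0, 237.0], [269.0, 243.0], [243.0, 249.0]]
crank 0.91 329 c 249.1 242.9 box 232 270 236 251 [[230.0, 240.0], [268.0, 230.0], [271.0, 242.0], [234.0, 252.0]]
crank 0.55 333 c 273.1 174.0 box 268 278 151 203 [[268.0, 151.0], [278.0, 151.0], [278.0, 203.0], [268.0, 203.0]]
glass_jar 0.67 195 c 253.4 243
[... 821 characters left out ...]
0.65 219 c 243.9 218.5 box 231 258 211 227 [[229.0, 218.0], [233.0, 207.0], [261.0, 217.0], [257.0, 228.0]]
probe_head 0.6 339 c 290.9 193.2 box 264 320 169 217 [[262.0, 211.0], [316.0, 166.0], [322.0, 174.0], [268.0, 219.0]]
probe_arm 0.9 364 c 290.3 193.6 box 264 320 169 217 [[261.0, 211.0], [316.0, 166.0], [322.0, 174.0], [268.0, 219.0]]
crank_grip_end 0.58 144 c 247.3 221.1 box 236 258 215 227 [[235.0, 220.0], [237.0, 214.0], [259.0, 223.0], [257.0, 228.0]]
crank 0.52 210 c 243.8 218.1 box 230 259 210 227 [[229.0, 216.0], [233.0, 205.0], [263.0, 217.0], [258.0, 228.0]]
clamp_collar 0.76 439 c 295.3 189.2 box 264 324 162 217 [[261.0, 211.0], [321.0, 160.0], [328.0, 169.0], [269.0, 220.0]]
```

View pics/c1.png

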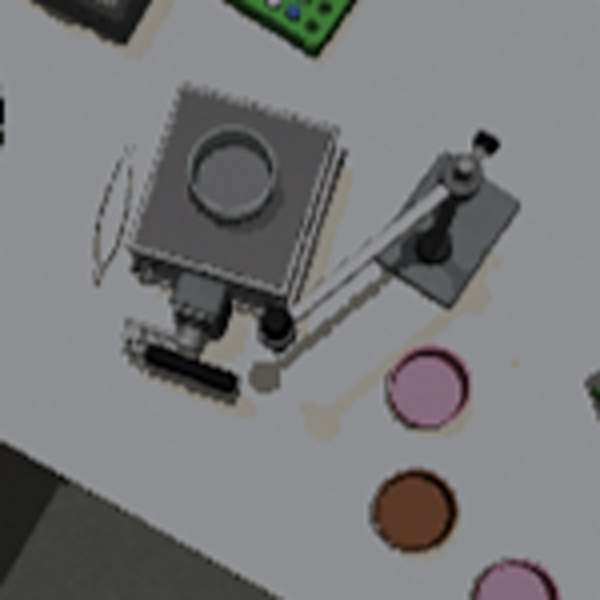

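View pics/c0.png

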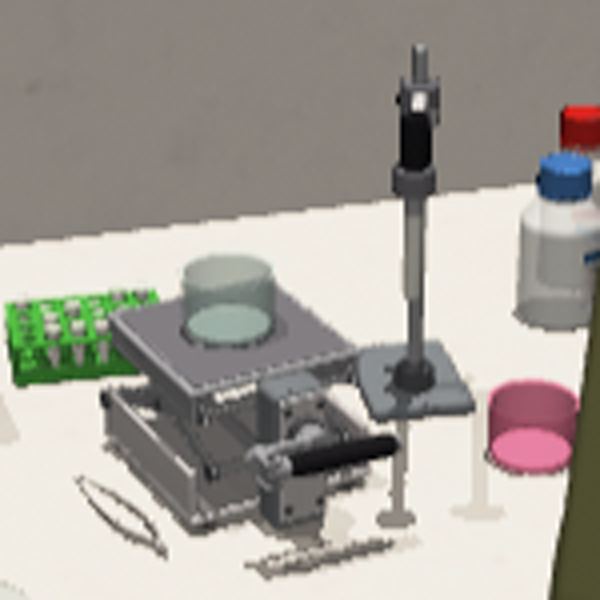

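The crops confirm the choice. The glass dish stands on the platform at top raw (258,173). The probe head is at top (269,211) and scene (273,165), the probe tip at scene (273,204), and the crank grip at top (247,221), folded, with its free end to the right. The crank pivot is at the left, near top (234,215).

Run:
```python
from h import *
s=manip.camera("scene");t=manip.camera("top")
S=lambda x,y:((x+.5)/4-.5+170,(y+.5)/4-.5+130)
T=lambda x,y:((x+.5)/4-.5+200,(y+.5)/4-.5+130)
pr=lambda n,v:print(n,np.round(v,1).tolist())
c=[atz(t,T(*q),106) for q in((185,87),(338,130),(285,288),(132,248))]
for q in c: pr("plat",q)
pr("centre",np.mean(c,0));d=(c[0]+c[1]-c[2]-c[3]);e=(c[0]+c[3]-c[1]-c[2])
pr("yaw deg x / y-90",[np.degrees(np.arctan2(d[1],d[0])),np.degrees(np.arctan2(e[1],e[0]))-90, np.linalg.norm(d)/2,np.linalg.norm(e)/2])
cs=[atz(s,S(*q),106) for q in((107,318),(272,272),(360,348),(188,390))]
for q in cs: pr("platS",q)
pr("dish top rim c",atz(t,T(233,172),151))
pr("dish scene floor",atz(s,S(229,325),110)); pr("rim scene",atz(s,S(229,275),151))
pr("head",tri(s,S(413,112),t,T(276,322)))
pr("tip z via head",[0])
h=tri(s,S(413,112),t,T(276,322))
for z in (285,290,295): pr("headtop T z%d"%z,atz(t,T(276,322),z)); 
for dz in (0,-18,-112,-130): pr("pr",(proj(s,[h[0],h[1],h[2]+dz])-[169.5,129.5])*4)
pr("collar",atz(t,T(463,180),250)); 
for z in(250,280):pr("coltop",atz(t,T(465,165),z))
pr("tri coltop",tri(s,S(420,47),t,T(465,165)))
pr("pivot tri",tri(s,S(268,458),t,T(150,350)))
pr("grip end tri",tri(s,S(393,445),t,T(236,382)))
pr("lid top",atz(t,(171,204),30)); pr("lid scene",atz(s,(162,290),30))
for p,nm,cr in((s,"j_s.png",(110,130,260,330)),(t,"j_t.png",(140,110,290,310))):
    im=p["pixels"][cr[1]:cr[3],cr[0]:cr[2],::-1]
    lab=cv2.cvtColor(im,cv2.COLOR_BGR2LAB);lab[:,:,0]=cv2.createCLAHE(6,(4,4)).apply(lab[:,:,0]);im=cv2.cvtColor(lab,cv2.COLOR_LAB2BGR)
    cv2.imwrite("/tmp/"+nm,cv2.resize(im,(400,533),interpolation=cv2.INTER_CUBIC))
cv2.imwrite("pics/jar.png",np.hstack([cv2.imread("/tmp/j_s.png"),cv2.imread("/tmp/j_t.png")]))
```

```text
plat [743.8, -92.1, 106.0]
plat [707.2, -211.4, 106.0]
plat [582.4, -168.4, 106.0]
plat [615.5, -50.8, 106.0]
centre [662.2, -130.7, 106.0]
yaw deg x / y-90 [-18.4, -16.4, 133.4, 123.5]
platS [744.5, -83.0, 106.0]
platS [714.2, -217.4, 106.0]
platS [582.5, -168.8, 106.0]
platS [624.2, -47.2, 106.0]
dish top rim c [662.9, -130.9, 151.0]
dish scene floor [667.8, -127.5, 110.0]
rim scene [662.7, -123.9, 151.0]
head [528.1, -161.5, 291.8]
tip z via head [0]
headtop T z285 [526.4, -163.5, 285.0]
headtop T z290 [525.5, -163.6, 290.0]
headtop T z295 [524.7, -163.7, 295.0]
pr [419.0, 113.4]
pr [418.5, 140.5]
pr [415.8, 276.3]
pr [415.3, 301.4]
collar [628.9, -292.4, 250.0]
coltop [639.5, -294.0, 250.0]
coltop [631.5, -290.8, 280.0]
tri coltop [633.1, -289.5, 280.7]
pivot tri [547.2, -56.1, 79.1]
grip end tri [515.2, -128.3, 72.4]
lid top [593.5, 158.2, 30.0]
lid scene [594.7, 160.2, 30.0]
```

View pics/jar.png

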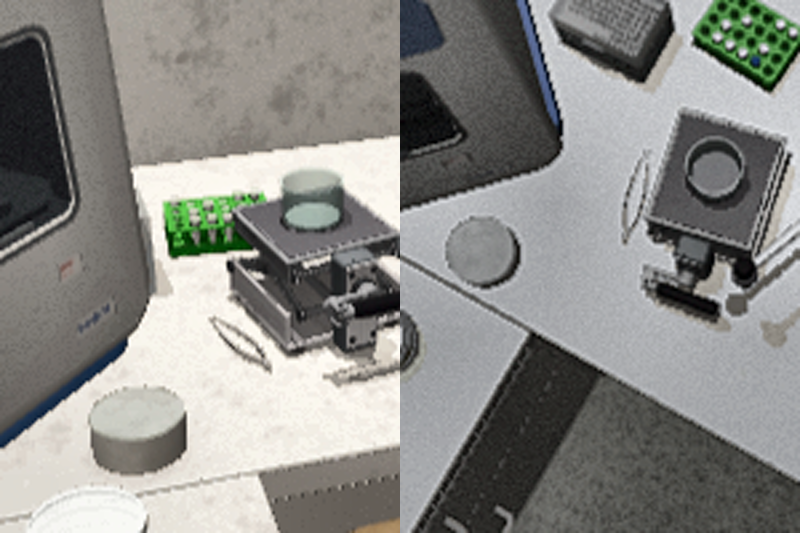

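The enhanced views show no tall jar near the jack. There is only the low white lid at world (594,159), so I'll stay off the jack's left side anyway. The geometry is consistent: jack yaw is about -17.4°, its origin about (662,-131), the column about (632,-290) and the head about (526,-163). The head sits 165 mm from the column and the dish 163 mm.

```bash
python3 - <<'E'
from h import *
s=manip.read_state();print({k:np.round(s[k],3).tolist() for k in s})
from scipy.spatial.transform import Rotation as R
r=R.from_euler('xyz',s['eef_rot']).as_matrix();print(r.round(3),"jaw deg",np.degrees(np.arctan2(r[1,1],r[0,1])))
E
python3 -m crank '[{"offset":[0.02,0.02,0.03],"spin":0},{"offset":[0.04,0.05,0.06],"spin":0},{"offset":[0.06,0.08,0.08],"spin":0},{"offset":[0.08,0.11,0.1],"spin":0},{"offset":[0.1,0.14,0.12],"spin":0},{"offset":[0.12,0.17,0.125],"spin":0},{"offset":[0.14,0.2,0.125],"spin":0},{"offset":[0.15,0.22,0.125],"spin":0}]' 0.6 15
```

```text
{'clock': 2.4, 'joints': [-1.208, 0.3, 1.521, -0.0, 1.321, -0.067], 'qd': [-0.002, 0.001, -0.0, 0.002, -0.001, 0.0], 'effort': [0.002, -53.165, -35.291, 0.071, 0.021, -0.0], 'eef_pos': [229.163, -499.972, 205.438], 'eef_rot': [-3.142, 0.0, 0.43], 'wrist_force': [-0.305, 0.066, -0.042], 'moment': [0.03, -0.008, -0.004], 'finger_gap': 94.149}
[[ 0.909  0.417 -0.   ]
 [ 0.417 -0.909  0.   ]
 [-0.    -0.    -1.   ]] jaw deg -65.37318593071765
clock: 3.07
eef_pos: [380.6, -277.6, 331.2]
eef_rot: [3.14, -0.001, 0.431]
wrist_force: [-0.4, -1.3, -0.6]
finger_gap: 56.5
```

```bash
python3 -m crank '[{"offset":[0.01,0.01,0],"spin":7},{"offset":[0.02,0.02,0],"spin":14},{"offset":[0.03,0.03,0],"spin":21},{"offset":[0.05,0.04,0],"spin":28},{"offset":[0.07,0.06,0],"spin":35},{"offset":[0.09,0.07,0],"spin":42},{"offset":[0.11,0.09,0],"spin":49},{"offset":[0.12,0.1,0],"spin":56}]' 
python3 -m crank '[{"offset":[0.01,0.01,0],"spin":7},{"offset":[0.02,0.015,0],"spin":14},{"offset":[0.025,0.015,0],"spin":21},{"offset":[0.025,0.015,0],"spin":28},{"offset":[0.025,0.015,0],"spin":35},{"offset":[0.025,0.015,0],"spin":42},{"offset":[0.025,0.015,0],"spin":49},{"offset":[0.025,0.015,0],"spin":50}]'
python3 - <<'E'
from h import *
s=manip.camera("scene");t=manip.camera("top")
a=s["pixels"][110:230,200:350,::-1];b=t["pixels"][130:250,210:360,::-1]
cv2.imwrite("pics/a1.png",np.vstack([cv2.resize(x,(750,600),interpolation=cv2.INTER_CUBIC)for x in(a,b)])[::2,::2])
cv2.imwrite("pics/a1.png",np.hstack([cv2.resize(x,(400,320),interpolation=cv2.INTER_CUBIC)for x in(a,b)]))
E
```

```text
clock: 3.73
eef_pos: [502.1, -175.9, 330.9]
eef_rot: [3.141, -0.001, 1.416]
wrist_force: [-0.1, 0.5, 0.5]
finger_gap: 56.5
clock: 4.4
eef_pos: [527.1, -160.9, 330.8]
eef_rot: [3.141, -0.001, 2.294]
wrist_force: [0.6, -1.0, 0.3]
finger_gap: 56.4
```

View pics/a1.png

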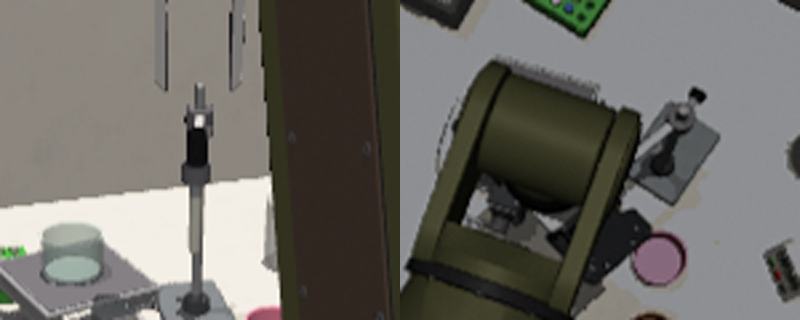

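The scene crop shows the fingers straddling the head: fingers at x 160 and 236, head at 197. I'll descend and close gently.

```bash
python3 -m crank '[{"offset":[0,-0.001,-0.01],"spin":0},{"offset":[-0.001,-0.001,-0.02],"spin":0},{"offset":[-0.001,-0.001,-0.03],"spin":0},{"offset":[-0.001,-0.001,-0.04],"spin":0},{"offset":[-0.001,-0.001,-0.05],"spin":0},{"offset":[-0.001,-0.001,-0.06],"spin":0},{"offset":[-0.001,-0.001,-0.062],"spin":0},{"offset":[-0.001,-0.001,-0.062],"spin":0}]' 
python3 -m crank '[{"offset":[0,0,0],"spin":0},{"offset":[0,0,0],"spin":0},{"offset":[0,0,0],"spin":0},{"offset":[0,0,0],"spin":0},{"offset":[0,0,0],"spin":0},{"offset":[0,0,0],"spin":0},{"offset":[0,0,0],"spin":0},{"offset":[0,0,0],"spin":0}]' 0 8
python3 - <<'E'
import numpy as np
C=np.array([632,-290]);
print([(round(165*np.cos(np.radians(a))-165*np.cos(np.radians(130.3)),1),round(165*np.sin(np.radians(a))-165*np.sin(np.radians(130.3)),1)) for a in 130.3-51*np.arange(1,17)/16])
E
```

```text
clock: 5.17
eef_pos: [525.9, -161.8, 268.0]
eef_rot: [3.141, -0.003, 2.285]
wrist_force: [-0.7, 0.3, 0.3]
finger_gap: 56.9
clock: 5.83
eef_pos: [526.0, -161.7, 268.1]
eef_rot: [3.141, -0.003, 2.285]
wrist_force: [1.3, 1.2, 0.3]
finger_gap: 19.7
[(np.float64(7.2), np.float64(5.7)), (np.float64(14.6), np.float64(11.1)), (np.float64(22.4), np.float64(16.0)), (np.float64(30.4), np.float64(20.4)), (np.float64(38.7), np.float64(24.5)), (np.float64(47.1), np.float64(28.0)), (np.float64(55.8), np.float64(31.1)), (np.float64(64.6), np.float64(33.7)), (np.float64(73.5), np.float64(35.8)), (np.float64(82.5), np.float64(37.4)), (np.float64(91.7), np.float64(38.5)), (np.float64(100.8), np.float64(39.1)), (np.float64(110.0), np.float64(39.1)), (np.float64(119.2), np.float64(38.7)), (np.float64(128.3), np.float64(37.7)), (np.float64(137.4), np.float64(36.3))]
```

```bash
python3 -m crank '[{"offset":[0.007,0.006,0],"spin":-3},{"offset":[0.015,0.011,0],"spin":-6},{"offset":[0.022,0.016,0],"spin":-10},{"offset":[0.030,0.020,0],"spin":-13},{"offset":[0.039,0.0245,0],"spin":-16},{"offset":[0.047,0.028,0],"spin":-19},{"offset":[0.056,0.031,0],"spin":-22},{"offset":[0.065,0.034,0],"spin":-25}]'
python3 - <<'E'
from h import *
t=manip.camera("top");s=manip.camera("scene")
st=manip.read_state();print(np.round(st["eef_pos"],1),np.round(st["wrist_force"],1),np.round(st["moment"],2))
for p in(s,t):
  for n in("clamp_collar","probe_head","dish_floor"):
    print(n,[(np.round(q["location"]).tolist(),round(q["conf"],2)) for q in manip.search_frame(p,n)[:2]])
E
```

```text
clock: 6.5
eef_pos: [591.2, -127.9, 268.0]
eef_rot: [-3.142, -0.002, 1.846]
wrist_force: [0.3, -5.9, -0.7]
finger_gap: 19.4
[ 591.5 -127.8  267.6] [ 1.4 -3.1 -0.2] [-0.56 -0.31 -0.02]
clamp_collar [([593.0, -134.0, 246.0], 0.6)]
probe_head [([593.0, -129.0, 249.0], 0.63)]
dish_floor [([656.0, -121.0, 134.0], 0.92), ([520.0, -252.0, 30.0], 0.7)]
clamp_collar [([620.0, -260.0, 254.0], 0.49)]
probe_head [([621.0, -248.0, 251.0], 0.68)]
dish_floor [([346.0, -351.0, 3.0], 0.79), ([520.0, -282.0, 4.0], 0.71)]
```

```bash
python3 -m crank '[{"offset":[0.009,0.002,0],"spin":-3},{"offset":[0.018,0.0035,0],"spin":-6},{"offset":[0.027,0.005,0],"spin":-10},{"offset":[0.036,0.005,0],"spin":-13},{"offset":[0.045,0.005,0],"spin":-16},{"offset":[0.054,0.005,0],"spin":-19},{"offset":[0.063,0.004,0],"spin":-22},{"offset":[0.072,0.0025,0],"spin":-25}]' 
python3 -m crank '[{"offset":[0,0,0],"spin":0},{"offset":[0,0,0],"spin":0},{"offset":[0,0,0],"spin":0},{"offset":[0,0,0],"spin":0},{"offset":[0,0,0.02],"spin":0},{"offset":[0,0,0.04],"spin":0},{"offset":[0,0,0.06],"spin":0},{"offset":[0,0,0.08],"spin":0}]' 0.45
python3 - <<'E'
from h import *
s=manip.camera("scene")
save(s,"a2.png",(190,120,290,220),6)
E
```

```text
clock: 7.57
eef_pos: [662.7, -125.2, 268.3]
eef_rot: [-3.141, -0.003, 1.411]
wrist_force: [-0.4, 0.1, -0.1]
finger_gap: 20.1
clock: 8.23
eef_pos: [662.2, -125.0, 349.7]
eef_rot: [3.141, -0.003, 1.413]
wrist_force: [-0.4, -0.8, -0.2]
finger_gap: 42.5
```

View pics/a2.png

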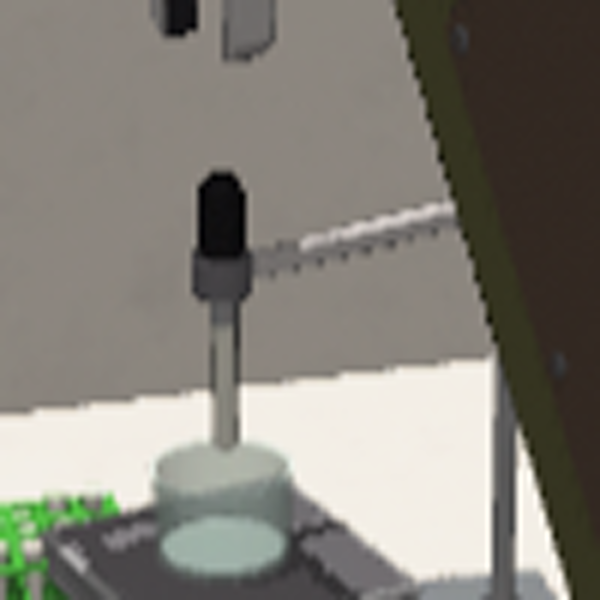

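The probe hangs at crop x 226 and the dish rim centre is at (223,469). The tip is at y≈451, about 10 mm above the rim, and the arm has let go cleanly. Now I'll clear the arm, check from above, and locate the grip end.

```bash
python3 -m crank '[{"offset":[-0.02,-0.02,0],"spin":-1},{"offset":[-0.04,-0.05,0],"spin":-2},{"offset":[-0.06,-0.08,0],"spin":-4},{"offset":[-0.08,-0.11,0],"spin":-5},{"offset":[-0.1,-0.14,0],"spin":-6},{"offset":[-0.12,-0.17,0],"spin":-7},{"offset":[-0.14,-0.2,0],"spin":-8},{"offset":[-0.15,-0.22,0],"spin":-8}]'
python3 - <<'E'
from h import *
t=manip.camera("top");s=manip.camera("scene")
save(t,"a3.png",(215,140,315,240),6)
np.save("s1.npy",s["pixels"])
T=lambda x,y:((x+.5)/4-.5+200,(y+.5)/4-.5+130)
for q in((147,354),(238,383)): print(np.round(atz(t,T(*q),77),1))
S=lambda x,y:((x+.5)/4-.5+170,(y+.5)/4-.5+130)
for q in((292,460),(395,443)): print("S",np.round(atz(s,S(*q),75),1))
x=np.array([.954,-.299,0]);y=np.array([.299,.954,0]);O=np.array([662,-131,0])
for nm,v in(("hub",-122*x+[0,0,75]),("piv",-138*x+42*y+[0,0,75]),("end",-138*x-46*y+[0,0,75]),("grip0",-138*x+28*y+[0,0,75]),("gearTopFL",-102*x+20*y+[0,0,106]),("gearTopFR",-102*x-20*y+[0,0,106])):
    print(nm,np.round(O+v,1),"Tcrop",(proj(t,O+v)-[199.6,129.6])*4,"Scrop",(proj(s,O+v)-[169.6,129.6])*4)
E
```

```text
clock: 8.95
eef_pos: [510.2, -347.3, 354.6]
eef_rot: [3.135, -0.002, 1.271]
wrist_force: [0.6, -0.4, -0.5]
finger_gap: 41.9
[536.9 -59.6  77. ]
[ 513.1 -130.6   77. ]
S [548.2 -65.8  75. ]
S [ 513.8 -127.4   75. ]
hub [545.6 -94.5  75. ] Tcrop [191.83289218 342.89221481] Scrop [325.46528932 445.20228217]
piv [542.9 -49.7  75. ] Tcrop [134.62576227 347.11603224] Scrop [280.5533909 472.2927957]
end [ 516.6 -133.6   75. ] Tcrop [242.02436411 378.9003931 ] Scrop [398.1674181  438.27082992]
grip0 [538.7 -63.   75. ] Tcrop [151.6655117  352.15890557] Scrop [299.7938717  466.72714172]
gearTopFL [570.7 -81.4 106. ] Tcrop [171.94813912 304.76957086] Scrop [283.42765326 398.11362099]
gearTopFR [ 558.7 -119.6  106. ] Tcrop [221.77129824 319.43451337] Scrop [336.77776505 383.77015223]
```

View pics/a3.png

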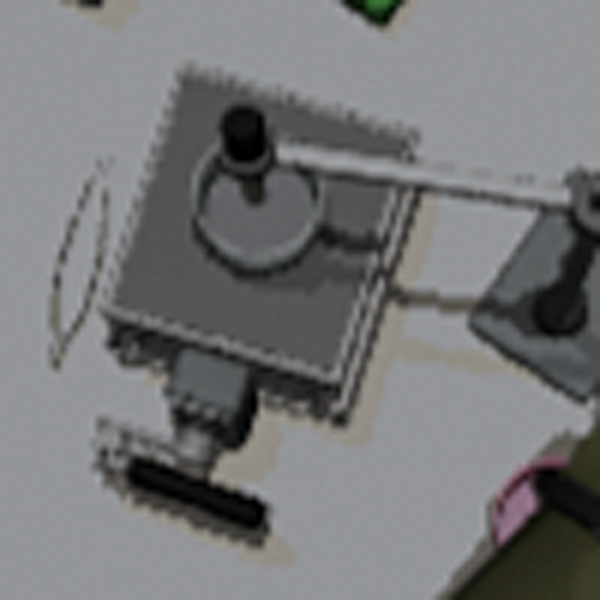

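From above, the head is at crop (243,128), and the tip, seen past it at (256,195), is within a few px of the dish centre at about (260,199). So the swing is right. The handle end is at about (514,-131) and its direction gives a jack yaw of about -18°. Now to the grip end.

```bash
python3 -m crank '[{"offset":[0.002,0.03,-0.01],"spin":0},{"offset":[0.004,0.07,-0.03],"spin":0},{"offset":[0.006,0.11,-0.05],"spin":-1},{"offset":[0.007,0.15,-0.08],"spin":-1},{"offset":[0.007,0.18,-0.11],"spin":-1},{"offset":[0.007,0.21,-0.14],"spin":-1},{"offset":[0.007,0.226,-0.17],"spin":-1},{"offset":[0.007,0.226,-0.2],"spin":-1}]'
python3 - <<'E'
from h import *
t=manip.camera("top");s=manip.camera("scene")
save(s,"a4.png",(200,160,320,280),5)
st=manip.read_state();print(st["eef_pos"])
for X in ([257.9,172.6],):print(atz(t,X,151))
C=lambda x,y:(215+(x+.5)/6-.5,140+(y+.5)/6-.5)
print("head",atz(t,C(243,126),293),"tip",atz(t,C(256,196),161), "rim", atz(t,C(259,203),151))
E
```

```text
clock: 9.72
eef_pos: [517.5, -117.7, 153.7]
eef_rot: [3.134, -0.003, 1.256]
wrist_force: [1.2, -0.9, -0.7]
finger_gap: 42.6
[ 515.16143849 -119.18672334  149.7508169 ]
[ 662.94949653 -131.02350034  151.        ]
head [ 658.44470444 -129.39748842  293.        ] tip [ 661.41844815 -129.4937016   161.        ] rim [ 660.44135756 -130.55451297  151.        ]
```

View pics/a4.png

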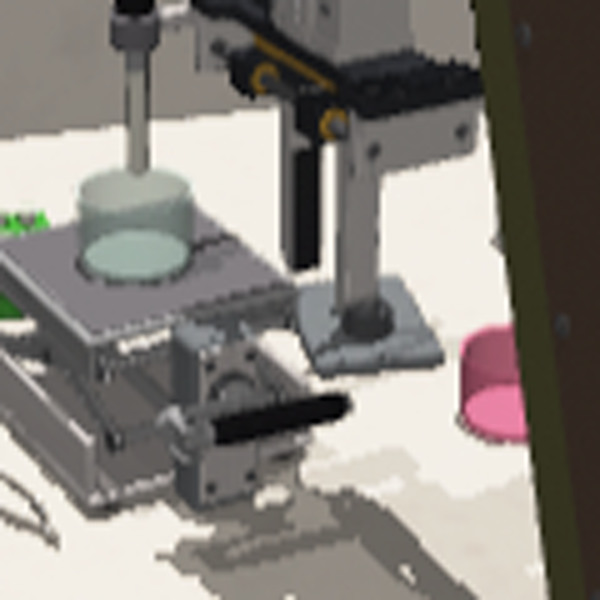

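The rear finger's tip is at crop (302,262), past the gear head's side and behind the handle. The handle end is at (348,402). The way down is clear.

```bash
python3 -m crank '[{"offset":[0.002,-0.002,-0.012],"spin":0},{"offset":[0.002,-0.002,-0.025],"spin":0},{"offset":[0.002,-0.002,-0.038],"spin":0},{"offset":[0.002,-0.002,-0.051],"spin":0},{"offset":[0.002,-0.002,-0.064],"spin":0},{"offset":[0.002,-0.002,-0.077],"spin":0},{"offset":[0.002,-0.002,-0.09],"spin":0},{"offset":[0.002,-0.002,-0.092],"spin":0}]'
python3 -m crank '[{"offset":[0,0,0],"spin":0},{"offset":[0,0,0],"spin":0},{"offset":[0,0,0],"spin":0},{"offset":[0,0,0],"spin":0},{"offset":[0,0,0],"spin":0},{"offset":[0,0,0],"spin":0},{"offset":[0,0,0],"spin":0},{"offset":[0,0,0],"spin":0}]' 0 8
python3 - <<'E'
from h import *
s=manip.camera("scene")
save(s,"a5.png",(210,170,310,270),5)
# fold arc
x=np.array([.951,-.309]);y=np.array([.309,.951]);r=78
for a in range(0,97,6):
    d=lambda a:-r*np.cos(np.radians(a))*y-r*np.sin(np.radians(a))*x
    print(a,np.round(d(a)-d(0),1).tolist())
E
```

```text
clock: 10.48
eef_pos: [517.3, -121.6, 58.0]
eef_rot: [-3.139, -0.002, 1.255]
wrist_force: [-0.8, -0.6, -0.1]
finger_gap: 42.3
clock: 11.15
eef_pos: [517.5, -121.7, 58.2]
eef_rot: [-3.139, -0.002, 1.255]
wrist_force: [0.2, -1.6, 2.4]
finger_gap: 16.2
0 [0.0, 0.0]
6 [-7.6, 2.9]
12 [-14.9, 6.6]
18 [-21.7, 11.1]
24 [-28.1, 16.2]
30 [-33.9, 22.0]
36 [-39.0, 28.3]
42 [-43.4, 35.2]
48 [-47.2, 42.5]
54 [-50.1, 50.1]
60 [-52.2, 58.0]
66 [-53.5, 66.0]
72 [-53.9, 74.2]
78 [-53.5, 82.3]
84 [-52.2, 90.4]
90 [-50.1, 98.3]
96 [-47.2, 105.9]
```

View pics/a5.png

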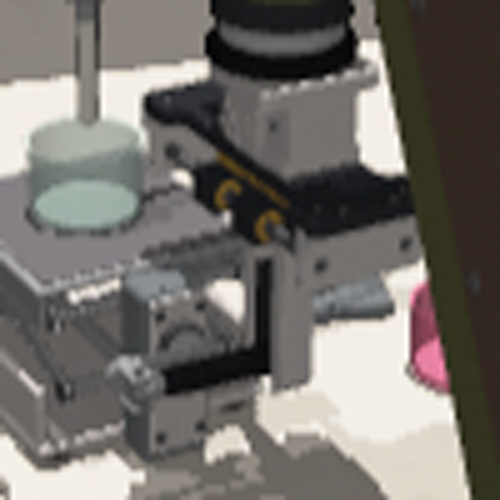

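The handle is gripped near its end (gap 16.2 mm). Swinging it out along the arc.

```bash
python3 -m crank '[{"offset":[-0.0075,0.003,0],"spin":-6},{"offset":[-0.015,0.0065,0],"spin":-12},{"offset":[-0.0215,0.011,0],"spin":-18},{"offset":[-0.028,0.016,0],"spin":-24},{"offset":[-0.034,0.022,0],"spin":-30},{"offset":[-0.039,0.0285,0],"spin":-36},{"offset":[-0.0435,0.035,0],"spin":-42},{"offset":[-0.047,0.0425,0],"spin":-48}]'
python3 - <<'E'
from h import *
st=manip.read_state();print(np.round(st["eef_pos"],1),np.round(st["wrist_force"],1),np.round(st["moment"],2),np.degrees(st["eef_rot"][2])-90,st["finger_gap"])
E
```

```text
clock: 11.87
eef_pos: [471.2, -78.8, 58.7]
eef_rot: [-3.14, -0.004, 0.412]
wrist_force: [5.4, 1.3, 1.7]
finger_gap: 15.9
[471.2 -78.8  58.7] [5.4 1.3 1.7] [ 0.23 -0.89  0.06] -66.3693651541142 15.908342465816103
```

```bash
python3 -m crank '[{"offset":[-0.003,0.0075,0],"spin":-6},{"offset":[-0.005,0.0155,0],"spin":-12},{"offset":[-0.0065,0.0235,0],"spin":-18},{"offset":[-0.0065,0.0315,0],"spin":-24},{"offset":[-0.0065,0.04,0],"spin":-30},{"offset":[-0.005,0.048,0],"spin":-36},{"offset":[-0.003,0.056,0],"spin":-41},{"offset":[-0.002,0.06,0],"spin":-42}]'
python3 - <<'E'
from h import *
for i in range(3):
    s=manip.camera("scene")
st=manip.read_state();print(np.round(st["eef_pos"],1),np.round(st["wrist_force"],1),np.round(st["moment"],2),np.degrees(st["eef_rot"][2])-90,st["finger_gap"],st["joints"])
E
```

```text
clock: 12.53
eef_pos: [469.6, -18.4, 58.9]
eef_rot: [-3.141, -0.005, -0.325]
wrist_force: [0.2, -10.0, 1.9]
finger_gap: 15.8
[469.3 -19.   58.8] [-0.3 -5.8  2.1] [-1.07  0.13 -0.09] -108.34392537342477 15.760994437906447 [-1.18113379e-01  3.08585886e-01  1.88994345e+00 -9.48176143e-04
  9.38461298e-01  1.77340308e+00]
```

Run:
```python
from h import *
s=manip.camera("scene")
im=np.load("s1.npy");x0,y0,x1,y1=235,230,275,255
g=im[y0:y1,x0:x1].max(2);m=(g<70).astype(np.uint8)
n,l,st,c=cv2.connectedComponentsWithStats(m);k=1+np.argmax(st[1:,4]);print(st[k])
pts=np.argwhere(l==k)[:,::-1]+[x0,y0]
mu=pts.mean(0);w=np.linalg.svd(pts-mu,full_matrices=False)[2][0];w*=np.sign(w[0]);pr=(pts-mu)@w
print("\n".join("".join(".#"[v] for v in r) for r in (l==k).astype(int)))
for yaw in(-17.4,-18.4):
    a=np.radians(yaw);x=np.array([np.cos(a),np.sin(a),0]);y=np.array([-np.sin(a),np.cos(a),0]);Q=np.array([517.5,-121.7,0])
    P=[]
    for uv in(mu+w*(pr.min()-.3),mu,mu+w*(pr.max()+.3)):
        o,d=ray(s,uv);P.append(o+d*((Q-o)@x)/(d@x))
    P=np.array(P);print(yaw,P.round(1).tolist(),"lat",(P@y).round(1),"tilt",np.arctan2(P[0,2]-P[2,2],(P[0]-P[2])@y).round(3),"len",np.linalg.norm(P[0]-P[2]).round(1), "axis lat est",((P[2]@y)+46).round(1), "handle lat now",np.array([469.3,-19,0])@y,"origin lat",np.array([662,-131,0])@y)
```

```text
[  7   7  28  12 166]
........................................
........................................
........................................
........................................
........................................
........................................
........................................
..................##....................
....................#...................
....................#......######.......
...................###############......
...............####################.....
............######################......
........#########################.......
.......#######################..........
........###################.............
........##############..................
........###########.....................
........#######.........................
........................................
........................................
........................................
........................................
........................................
........................................
-17.4 [[538.7, -54.1, 79.8], [527.5, -89.7, 77.2], [514.5, -131.1, 74.1]] lat [109.5  72.1  28.7] tilt 0.07 len 80.9 axis lat est 74.7 handle lat now 122.20927756397221 origin lat 72.9595214378971
-18.4 [[539.7, -55.1, 79.0], [528.0, -90.2, 76.8], [514.4, -131.0, 74.3]] lat [118.1  81.1  38.1] tilt 0.059 len 80.1 axis lat est 84.1 handle lat now 130.10544881802974 origin lat 84.65690493355278
```

```bash
cat > arc.py <<'E'
import numpy as np,sys
# absolute targets: centre lateral = start - R*cos, printed as offsets from current measured pose
from cell import manip
a0,step,n=map(float,sys.argv[1:4])
yj=np.array([.314,.949]);P0=np.array([469.3,-19.0,58.8]);R=42.;t0=np.radians(3.5)
C=P0-R*np.r_[yj*np.cos(t0),np.sin(t0)]
p=np.array(manip.read_state()["eef_pos"]);
d=p-C;lat=d[:2]@yj;print("now",p.round(1),"theta",np.degrees(np.arctan2(d[2],lat)).round(1),"R",np.hypot(lat,d[2]).round(1),"axial",(d[:2]@[.949,-.314]).round(1),"F",np.round(manip.read_state()["wrist_force"],1))
for i in range(1,int(n)+1):
    a=np.radians(a0+i*step);q=C+R*np.r_[yj*np.cos(a),np.sin(a)]
    print(round(a0+i*step,1),np.round((q-p)/1000,3).tolist())
E
python3 arc.py 3.5 15 8
```

```text
now [469.3 -19.1  58.8] theta 3.5 R 41.8 axial 0.0 F [-0.8 -6.2  2.1]
18.5 [-0.001, -0.002, 0.011]
33.5 [-0.002, -0.006, 0.021]
48.5 [-0.004, -0.013, 0.029]
63.5 [-0.007, -0.022, 0.035]
78.5 [-0.01, -0.032, 0.039]
93.5 [-0.014, -0.042, 0.039]
108.5 [-0.017, -0.052, 0.037]
123.5 [-0.02, -0.062, 0.032]
```

```bash
python3 -m crank '[{"offset":[-0.001,-0.002,0.011],"spin":0},{"offset":[-0.002,-0.006,0.021],"spin":0},{"offset":[-0.004,-0.013,0.029],"spin":0},{"offset":[-0.007,-0.022,0.035],"spin":0},{"offset":[-0.01,-0.032,0.039],"spin":0},{"offset":[-0.014,-0.042,0.039],"spin":0},{"offset":[-0.017,-0.052,0.037],"spin":0},{"offset":[-0.02,-0.062,0.032],"spin":0}]' 0 25; python3 arc.py 123.5 15 8
```

```text
clock: 13.4
eef_pos: [448.7, -81.4, 91.7]
eef_rot: [-3.14, -0.004, -0.32]
wrist_force: [-4.8, 4.8, 4.2]
finger_gap: 15.4
now [448.7 -81.4  91.7] theta 123.9 R 42.7 axial -0.0 F [-4.8  4.8  4.2]
138.5 [-0.002, -0.007, -0.008]
153.5 [-0.004, -0.013, -0.017]
168.5 [-0.005, -0.016, -0.027]
183.5 [-0.006, -0.017, -0.038]
198.5 [-0.005, -0.015, -0.049]
213.5 [-0.004, -0.011, -0.059]
228.5 [-0.001, -0.004, -0.067]
243.5 [0.002, 0.005, -0.073]
```

```bash
python3 -m crank '[{"offset":[-0.002,-0.007,-0.008],"spin":0},{"offset":[-0.004,-0.013,-0.017],"spin":0},{"offset":[-0.005,-0.016,-0.027],"spin":0},{"offset":[-0.006,-0.017,-0.038],"spin":0},{"offset":[-0.005,-0.015,-0.049],"spin":0},{"offset":[-0.004,-0.011,-0.059],"spin":0},{"offset":[-0.001,-0.004,-0.067],"spin":0},{"offset":[0.002,0.005,-0.073],"spin":0}]'; python3 arc.py 243.5 15 8
python3 - <<'E'
from h import *
s=manip.camera("scene")
print([np.round(q["location"]).tolist() for q in manip.search_frame(s,"dish_floor")[:2]],[np.round(q["location"]).tolist() for q in manip.search_frame(s,"platform_top")[:2]])
save(s,"b1.png",(190,120,320,270),4)
E
```

```text
clock: 14.07
eef_pos: [450.6, -76.0, 18.1]
eef_rot: [-3.141, -0.004, -0.321]
wrist_force: [-3.0, 0.2, 7.4]
finger_gap: 15.8
now [450.6 -76.   18.1] theta -115.3 R 42.2 axial 0.2 F [-3.   0.2  7.4]
258.5 [0.003, 0.009, -0.003]
273.5 [0.006, 0.02, -0.004]
288.5 [0.01, 0.03, -0.002]
303.5 [0.013, 0.039, 0.003]
318.5 [0.015, 0.047, 0.01]
333.5 [0.017, 0.053, 0.019]
348.5 [0.018, 0.056, 0.03]
363.5 [0.019, 0.057, 0.041]
[[652.0, -120.0, 153.0], [511.0, -253.0, 18.0]] [[639.0, -89.0, 127.0]]
```

The dish has risen by about 18 mm where 16 was expected, so the crank is driving the jack.

```bash
python3 -m crank '[{"offset":[0.003,0.009,-0.003],"spin":0},{"offset":[0.006,0.02,-0.004],"spin":0},{"offset":[0.01,0.03,-0.002],"spin":0},{"offset":[0.013,0.039,0.003],"spin":0},{"offset":[0.015,0.047,0.01],"spin":0},{"offset":[0.017,0.053,0.019],"spin":0},{"offset":[0.018,0.056,0.03],"spin":0},{"offset":[0.019,0.057,0.041],"spin":0}]'; python3 arc.py 363.5 15 8
```

```text
clock: 14.88
eef_pos: [469.3, -18.2, 59.4]
eef_rot: [3.141, -0.002, -0.318]
wrist_force: [-4.2, -9.5, -3.9]
finger_gap: 15.2
now [469.3 -18.2  59.4] theta 4.2 R 42.7 axial -0.2 F [-4.2 -9.5 -3.9]
378.5 [-0.001, -0.003, 0.01]
393.5 [-0.002, -0.007, 0.02]
408.5 [-0.004, -0.014, 0.028]
423.5 [-0.007, -0.023, 0.034]
438.5 [-0.011, -0.033, 0.038]
453.5 [-0.014, -0.043, 0.039]
468.5 [-0.017, -0.053, 0.037]
483.5 [-0.02, -0.063, 0.032]
```

```bash
python3 -m crank '[{"offset":[-0.001,-0.003,0.01],"spin":0},{"offset":[-0.002,-0.007,0.02],"spin":0},{"offset":[-0.004,-0.014,0.028],"spin":0},{"offset":[-0.007,-0.023,0.034],"spin":0},{"offset":[-0.011,-0.033,0.038],"spin":0},{"offset":[-0.014,-0.043,0.039],"spin":0},{"offset":[-0.017,-0.053,0.037],"spin":0},{"offset":[-0.02,-0.063,0.032],"spin":0}]'; python3 arc.py 483.5 10 8
python3 - <<'E'
from h import *
s=manip.camera("scene")
np.save("s2.npy",s["pixels"])
im=s["pixels"][120:230,190:300,::-1];old=np.load("s1.npy")[120:230,190:300,::-1]
f=lambda a:cv2.resize(a,(400,400),interpolation=cv2.INTER_CUBIC)
z=lambda a:cv2.resize(a,(400,200),interpolation=cv2.INTER_CUBIC)
cv2.imwrite("pics/b2.png",np.hstack([f(old[50:105,5:60]),f(im[50:105,5:60])]))
E
```

```text
clock: 15.55
eef_pos: [448.8, -81.1, 92.0]
eef_rot: [-3.141, -0.001, -0.318]
wrist_force: [-6.8, 5.5, 3.0]
finger_gap: 15.3
now [448.8 -81.1  92. ] theta 123.3 R 42.8 axial 0.1 F [-6.8  5.5  3. ]
493.5 [-0.002, -0.005, -0.005]
503.5 [-0.003, -0.01, -0.011]
513.5 [-0.004, -0.013, -0.017]
523.5 [-0.005, -0.016, -0.024]
533.5 [-0.006, -0.017, -0.031]
543.5 [-0.006, -0.017, -0.038]
553.5 [-0.006, -0.016, -0.046]
563.5 [-0.005, -0.014, -0.052]
```

View pics/b2.png

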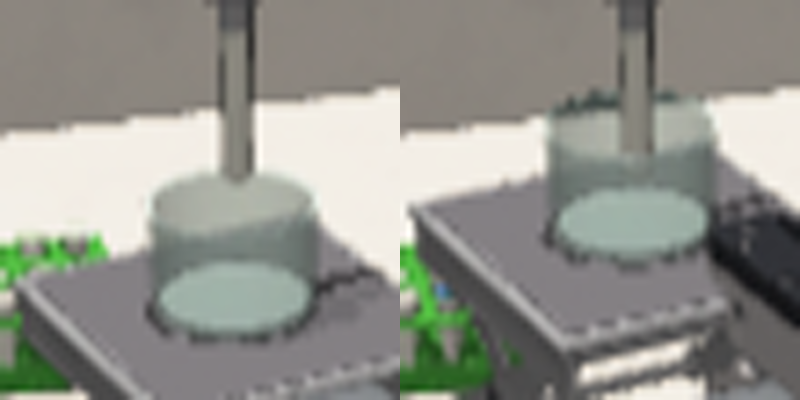

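The left half is before cranking and the right half is now. The dish floor centre moved from (235,298) to (633,222) in the crop. The rod's lower end is at y≈183 before, and at 152 inside the dish now, clear of the walls. I'll turn this into a height.

Run:
```python
from h import *
s=manip.camera("scene")
k=400/55
c=lambda uv:((np.array(uv)+.5-[195,170])*k-.5).round(1)
D=np.array([662,-130,0])
print("floor110",c(proj(s,D+[0,0,110])),"floor142",c(proj(s,D+[0,0,142])),"rim151",c(proj(s,D+[0,0,151])))
o,_=ray(s,(230,200));v=o[:2]-D[:2];v/=np.linalg.norm(v)
for z in(158,160,162,164):
    q=D+[0,0,z];e=q+np.r_[6*v,0];print(z,"tip c",c(proj(s,q)),"near edge",c(proj(s,e)))
for nm in("s1.npy","s2.npy"):
    im=np.load(nm).astype(int);u=195+(236 if nm=="s1.npy" else 638-400)/k
    for uu in(int(u-1),int(u)): print(nm,uu,[tuple(im[r,uu]) and int(im[r,uu].sum()) for r in range(184,206)])
    # floor ellipse: greenish
    sub=im[175:220,205:250];m=((sub[:,:,1]-sub[:,:,0])>12).astype(np.uint8)
    n,l,st,ce=cv2.connectedComponentsWithStats(m);j=1+np.argmax(st[1:,4]);print(st[j],ce[j]+[205,175],c(ce[j]+[205,175]))
```

```text
floor110 [250.2 302.9] floor142 [248.5 226.8] rim151 [247.9 205.1]
158 tip c [247.5 188.2] near edge [247.7 194.8]
160 tip c [247.4 183.3] near edge [247.6 189.9]
162 tip c [247.3 178.5] near edge [247.5 185. ]
164 tip c [247.2 173.6] near edge [247.4 180.1]
s1.npy 226 [386, 385, 390, 394, 394, 391, 391, 391, 390, 378, 421, 494, 521, 521, 521, 525, 522, 459, 404, 383, 368, 370]
s1.npy 227 [394, 395, 395, 395, 395, 395, 397, 398, 397, 396, 367, 459, 523, 522, 524, 526, 523, 445, 391, 381, 369, 351]
[ 12  31  21  10 152] [226.71052632 210.32894737] [233.8 296.4]
s2.npy 226 [386, 386, 391, 394, 393, 390, 389, 455, 429, 371, 361, 393, 480, 512, 508, 508, 507, 507, 504, 504, 443, 370]
s2.npy 227 [395, 395, 395, 395, 395, 396, 397, 419, 398, 375, 356, 384, 478, 512, 509, 507, 503, 507, 504, 505, 443, 368]
[ 12  21  20   9 145] [226.57931034 199.83448276] [232.8 220.1]
```

Run:
```python
from h import *
s=manip.camera("scene")
D=np.array([662,-130,0]);th=np.radians(np.arange(0,360,5))
def ell(z,r,tag):
    p=np.array([proj(s,D+[r*np.cos(a),r*np.sin(a),z]) for a in th]);print(tag,"x",p[:,0].min().round(1),p[:,0].max().round(1),"y",p[:,1].min().round(1),p[:,1].max().round(1))
for z in(0,32.1):
    print("lift",z)
    ell(151+z,32.5,"rim out");ell(110+z,29.5,"floor in");ell(106+z,29.5,"f106 in");ell(106+z,32.5,"base out")
p=proj(s,D+[0,0,160]);e=proj(s,D+[0,0,110]);print("tip160",p,"floor c",e)
for nm,r0 in(("s1.npy",190),("s2.npy",180)):
    im=np.load(nm).astype(int)
    for cx in(219,220,222,223,225,226,227,228,230,232):
        print(nm,cx,r0," ".join("%d/%d"%(im[r,cx].sum(),im[r,cx,1]-im[r,cx,0]) for r in range(r0,r0+31)))
```

```text
lift 0
rim out x 216.7 240.5 y 192.9 202.8
floor in x 218.3 239.6 y 206.6 216.0
f106 in x 218.3 239.6 y 207.9 217.3
base out x 217.2 240.7 y 207.4 217.8
lift 32.1
rim out x 216.4 240.4 y 182.4 191.9
floor in x 217.9 239.5 y 196.3 205.3
f106 in x 218.0 239.5 y 197.6 206.7
base out x 216.9 240.6 y 197.1 207.2
tip160 [228.59095239 194.77431108] floor c [228.97623361 211.21282607]
s1.npy 219 190 711/-5 709/-5 708/-5 706/-3 636/2 515/4 493/5 494/4 490/4 490/2 487/4 454/6 388/10 345/10 337/10 337/10 336/9 329/9 445/13 505/17 501/18 501/18 500/17 468/14 364/9 351/1 387/-3 392/-4 392/-4 390/-5 391/-4
s1.npy 220 190 710/-4 709/-6 708/-5 696/-2 615/2 516/3 501/3 501/3 503/3 500/3 500/3 493/7 430/10 364/9 349/10 348/10 348/10 442/13 506/16 508/17 504/18 503/18 502/17 504/16 401/13 347/5 382/0 390/-5 392/-4 390/-5 392/-4
s1.npy 222 190 710/-5 711/-5 704/-4 645/0 541/4 512/4 514/4 513/4 511/4 511/4 511/4 511/6 429/8 359/9 360/10 361/9 391/11 477/15 512/16 507/18 506/19 504/18 505/18 504/18 472/16 362/11 257/3 338/-3 391/-4 391/-4 391/-4
s1.npy 223 190 710/-5 711/-5 704/-2 641/2 534/4 514/2 518/3 
[... 3007 characters left out ...]
1/3 332/-4 391/-4 391/-4 392/-4
s2.npy 228 180 368/-2 369/-2 369/-2 370/-3 373/-3 372/-2 371/-2 374/-2 369/-2 369/-2 368/-3 399/3 387/6 363/6 356/7 387/10 472/14 509/16 506/16 507/18 506/19 504/18 505/18 505/18 432/14 372/8 293/3 334/-4 391/-4 391/-4 391/-4
s2.npy 230 180 399/-5 399/-5 378/3 298/9 437/6 523/6 524/5 523/7 523/5 521/5 483/7 402/10 365/10 369/10 368/9 359/9 467/13 513/16 504/17 503/16 502/17 504/18 502/17 501/16 390/12 341/3 385/-2 391/-4 391/-4 392/-4 392/-4
s2.npy 232 180 400/-6 399/-5 355/4 288/12 438/6 519/3 520/4 520/4 521/3 506/4 448/7 380/10 361/10 362/10 361/11 360/12 453/15 503/16 501/17 500/17 497/18 497/18 496/17 433/14 319/10 239/5 333/-3 391/-4 391/-4 392/-4 392/-4
```

Run:
```python
from h import *
a=np.load("s1.npy").astype(int);b=np.load("s2.npy").astype(int)
for nm,im in(("s1",a),("s2",b)):
    for cx in(225,226,227,228,229): print(nm,cx,145,im[145:186,cx].sum(1).tolist())
```

```text
s1 225 145 [401, 401, 402, 266, 72, 69, 57, 53, 46, 44, 46, 45, 46, 45, 47, 47, 44, 48, 237, 251, 205, 205, 203, 204, 200, 236, 256, 256, 255, 309, 336, 337, 290, 251, 249, 247, 253, 257, 253, 248, 371]
s1 226 145 [401, 401, 399, 268, 81, 109, 94, 54, 48, 47, 46, 49, 47, 51, 48, 45, 47, 45, 134, 198, 211, 207, 203, 203, 202, 248, 273, 273, 275, 325, 376, 388, 388, 388, 388, 387, 388, 386, 386, 386, 385]
s1 227 145 [401, 402, 400, 271, 78, 78, 65, 54, 52, 49, 48, 47, 45, 46, 49, 47, 43, 48, 138, 194, 206, 202, 204, 202, 202, 249, 275, 275, 275, 333, 384, 395, 396, 396, 396, 397, 397, 395, 395, 394, 395]
s1 228 145 [401, 400, 401, 272, 84, 70, 52, 50, 42, 39, 45, 44, 48, 42, 42, 44, 42, 48, 237, 251, 202, 199, 198, 196, 196, 233, 256, 257, 254, 327, 367, 368, 367, 368, 369, 368, 371, 370, 372, 370, 373]
s1 229 145 [401, 402, 402, 400, 273, 72, 54, 47, 40, 42, 38, 42, 40, 39, 44, 35, 35, 46, 279, 275, 191, 191, 188, 187, 184, 168, 155, 154, 162, 151, 139, 144, 145, 186, 207, 210, 212, 215, 218, 351, 415]
s2 225 145 [401, 401, 400, 268, 73, 71, 62, 55, 45, 49, 48, 44, 44, 48, 47, 46, 47,
[... 233 characters left out ...]
 202, 199, 247, 273, 273, 273, 328, 376, 388, 385, 386, 388, 389, 386, 386, 386, 386, 386]
s2 227 145 [401, 401, 402, 269, 80, 78, 61, 54, 46, 45, 40, 47, 44, 48, 49, 47, 46, 43, 139, 194, 205, 202, 202, 200, 200, 249, 275, 275, 276, 334, 384, 395, 396, 396, 395, 395, 397, 396, 395, 395, 395]
s2 228 145 [401, 401, 401, 273, 86, 71, 56, 45, 40, 46, 42, 46, 42, 48, 42, 47, 45, 46, 239, 253, 203, 200, 196, 194, 197, 232, 254, 257, 255, 327, 368, 367, 367, 370, 367, 368, 369, 369, 370, 373, 372]
s2 229 145 [401, 401, 401, 400, 274, 74, 58, 45, 36, 41, 43, 35, 38, 41, 42, 41, 36, 46, 281, 275, 193, 190, 190, 188, 184, 168, 155, 155, 160, 148, 139, 144, 148, 187, 210, 212, 212, 263, 280, 324, 355]
```

The probe hasn't moved; only the rod part behind the front glass isn't drawn. The tip-to-floor distance before cranking comes out at about 50 mm and the lift so far at about 32 mm. About 8 mm more is needed, to a crank angle of roughly 604°.

```bash
python3 arc.py 483.5 15 8
python3 - <<'E'
from h import *
s=manip.camera("scene");D=np.array([662,-130,0]);o,_=ray(s,(230,200));v=o[:2]-D[:2];v/=np.linalg.norm(v)
for z in(158,160,162,164):print(z,"top back",proj(s,D+np.r_[-10*v,z+130])-[0,.8],"tip near",proj(s,D+np.r_[6*v,z])-[0,.8])
E
```

```text
now [448.6 -81.6  91.4] theta 124.4 R 42.5 axial -0.0 F [-7.7  0.4  1.5]
498.5 [-0.002, -0.007, -0.007]
513.5 [-0.004, -0.013, -0.016]
528.5 [-0.005, -0.016, -0.027]
543.5 [-0.006, -0.017, -0.038]
558.5 [-0.005, -0.015, -0.048]
573.5 [-0.003, -0.01, -0.058]
588.5 [-0.001, -0.004, -0.067]
603.5 [0.002, 0.005, -0.073]
158 top back [227.51666449 148.13844713] tip near [228.62782957 195.547723  ]
160 top back [227.49972154 147.41555446] tip near [228.6121313  194.87793639]
162 top back [227.48275601 146.6916985 ] tip near [228.59641276 194.20728508]
164 top back [227.46576786 145.96687731] tip near [228.58067393 193.5357674 ]
```

```bash
python3 -m crank '[{"offset":[-0.002,-0.007,-0.007],"spin":0},{"offset":[-0.004,-0.013,-0.016],"spin":0},{"offset":[-0.005,-0.016,-0.027],"spin":0},{"offset":[-0.006,-0.017,-0.038],"spin":0},{"offset":[-0.005,-0.015,-0.048],"spin":0},{"offset":[-0.003,-0.01,-0.058],"spin":0},{"offset":[-0.001,-0.004,-0.067],"spin":0},{"offset":[0.002,0.005,-0.073],"spin":0}]'; python3 arc.py 603.5 15 1
python3 - <<'E'
from h import *
s=manip.camera("scene");np.save("s3.npy",s["pixels"]);im=s["pixels"].astype(int)
for cx in (222,223,227,230): print(cx,180,im[180:212,cx].sum(1).tolist())
t=manip.camera("top");np.save("t3.npy",t["pixels"])
E
```

```text
clock: 16.42
eef_pos: [450.9, -75.9, 17.7]
eef_rot: [3.141, -0.001, -0.319]
wrist_force: [-3.2, 0.1, 7.4]
finger_gap: 15.7
now [450.9 -75.9  17.7] theta -114.8 R 42.5 axial 0.4 F [-3.2  0.1  7.4]
618.5 [0.003, 0.009, -0.003]
222 180 [230, 231, 216, 216, 216, 424, 515, 515, 477, 411, 372, 361, 360, 420, 493, 511, 506, 504, 506, 506, 503, 416, 363, 295, 334, 391, 391, 389, 391, 391, 391, 379]
223 180 [265, 232, 216, 217, 218, 427, 516, 517, 482, 409, 366, 366, 367, 465, 512, 507, 506, 506, 504, 504, 505, 443, 336, 246, 334, 391, 392, 391, 391, 391, 391, 332]
227 180 [397, 397, 397, 395, 395, 395, 395, 394, 454, 428, 374, 374, 375, 375, 374, 458, 506, 506, 505, 505, 503, 443, 333, 246, 333, 391, 391, 393, 392, 391, 329, 453]
230 180 [266, 235, 225, 225, 434, 526, 522, 492, 411, 366, 369, 366, 368, 468, 513, 504, 505, 504, 503, 502, 501, 412, 339, 372, 392, 392, 392, 391, 391, 423, 504, 439]
```

Through the front glass, the rod end shows at row 194.7, with the floor ellipse at rows 192.6 to 201.2. That puts the tip about 9 to 10 mm above the floor. The handle is pressed outward against its stop. Now release and lift away.

```bash
python3 -m crank '[{"offset":[0,0,0],"spin":0},{"offset":[0,0,0],"spin":0},{"offset":[0,0,0],"spin":0},{"offset":[0,0,0],"spin":0},{"offset":[0,0,0],"spin":0},{"offset":[0,0,0],"spin":0},{"offset":[0,0,0],"spin":0},{"offset":[0,0,0],"spin":0}]' 0.5
python3 -m crank '[{"offset":[0,0,0.015],"spin":0},{"offset":[0,0,0.03],"spin":0},{"offset":[0,0,0.05],"spin":0},{"offset":[0,0,0.075],"spin":0},{"offset":[0,0,0.1],"spin":0},{"offset":[-0.01,0,0.13],"spin":0},{"offset":[-0.02,0,0.16],"spin":0},{"offset":[-0.03,0,0.19],"spin":0}]'
python3 -m crank '[{"offset":[0,-0.02,0.03],"spin":0},{"offset":[0,-0.05,0.06],"spin":0},{"offset":[0,-0.08,0.08],"spin":0},{"offset":[0,-0.11,0.1],"spin":0},{"offset":[0,-0.14,0.1],"spin":0},{"offset":[0,-0.17,0.1],"spin":0},{"offset":[0,-0.2,0.1],"spin":0},{"offset":[0,-0.22,0.1],"spin":0}]'
python3 - <<'E'
from h import *
s=manip.camera("scene");t=manip.camera("top")
f=lambda a:cv2.resize(a[:,:,::-1],(400,400),interpolation=cv2.INTER_CUBIC)
cv2.imwrite("pics/f.png",np.hstack([f(s["pixels"][160:260,190:290]),f(t["pixels"][140:240,210:310])]))
im=s["pixels"].astype(int)
for cx in (223,227): print(cx,188,im[188:206,cx].sum(1).tolist())
for p in(s,t):
  for n in("tweezers","timer","bottle_buffer","crank_grip_end","dish_floor"): print(n,[(np.round(q["location"]).tolist(),round(q["conf"],2)) for q in manip.search_frame(p,n)[:2]])
E
```

```text
clock: 17.18
eef_pos: [451.1, -74.9, 17.7]
eef_rot: [3.142, -0.0, -0.318]
wrist_force: [-0.5, -0.4, -0.0]
finger_gap: 47.1
clock: 17.85
eef_pos: [420.4, -74.9, 209.1]
eef_rot: [3.142, -0.0, -0.318]
wrist_force: [0.3, -0.5, 1.0]
finger_gap: 46.9
clock: 18.52
eef_pos: [419.9, -297.1, 308.8]
eef_rot: [3.141, -0.0, -0.319]
wrist_force: [-0.4, 0.4, 0.2]
finger_gap: 47.0
223 188 [482, 406, 365, 367, 367, 468, 516, 509, 507, 506, 506, 504, 503, 418, 308, 352, 392, 391]
227 188 [455, 426, 374, 374, 373, 373, 374, 458, 507, 506, 505, 505, 504, 442, 369, 281, 332, 391]
tweezers [([653.0, -14.0, 6.0], 0.47), ([472.0, -81.0, 40.0], 0.44)]
timer []
bottle_buffer [([644.0, -459.0, 65.0], 0.68)]
crank_grip_end [([476.0, -79.0, 42.0], 0.71)]
dish_floor [([653.0, -118.0, 178.0], 0.89), ([521.0, -260.0, 28.0], 0.71)]
tweezers [([649.0, -195.0, 248.0], 0.66), ([483.0, -84.0, 42.0], 0.59)]
timer [([649.0, -196.0, 251.0], 0.74)]
bottle_buffer [([635.0, -475.0, 95.0], 0.78), ([628.0, -110.0, 148.0], 0.21)]
crank_grip_end [([477.0, -85.0, 42.0], 0.5), ([652.0, -194.0, 249.0], 0.22)]
dish_floor [([360.0, -350.0, 5.0], 0.7), ([662.0, -132.0, 151.0], 0.62)]
```

View pics/f.png

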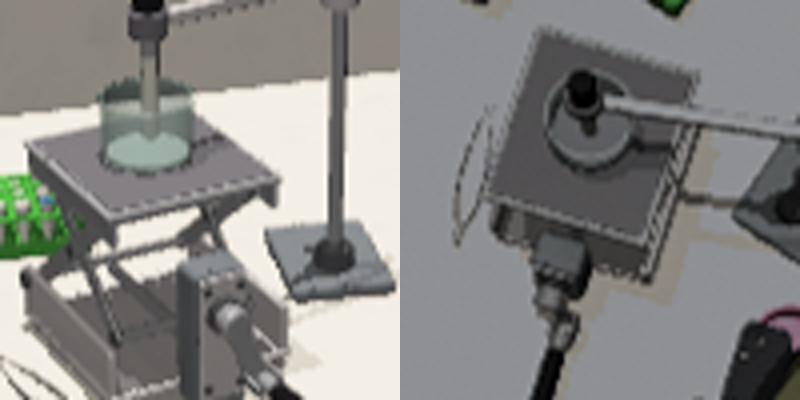

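Last picture: the probe hangs inside the raised dish, clear of the walls, with its end at crop (150,137) above the floor centre at about (148,150). The dish stands on the platform. From above, the handle runs straight out, parallel to the platform's sides (slope -0.27 against -0.28), and the robot is clear of everything.

```bash
python3 -c "
from cell import manip
print(manip.sign_off())"
```

```text
the job is handed in; nothing more can be done
None
```

The probe is set up over the dish, and I handed the job in at about 20 s on the robot's clock. No verdict was reported.

1. **Probe arm:** I gripped the probe's head and swung the arm in by about 51°. The top camera puts the tip within about 3 mm of the dish's middle.
2. **Crank handle:** I folded the handle out against its stop. I felt the stop as a push of about 10 N. In the last top picture the handle runs parallel to the jack's axis.
3. **Jack:** I then cranked 600° clockwise, which by the 24 mm per turn lifts the platform about 40 mm. The picture gave 40.7 mm.

**Tip height:** the final height is about 9–10 mm above the dish's bottom. One estimate, 10.2 mm, is the distance measured before cranking less the lift. The other, 9.3 mm, was read through the glass after cranking. Each is good to about 1.5 mm.

**Contact and forces:** the probe did not move in the picture during cranking. The largest wrist force reported at the end of any move was about 11 N. The robot was clear of everything at the end.

**What the checks did not show:**
- The glass jar could not be seen in any picture. I stayed away from the jack's left side and felt no contact.
- The networks did not find the timer in the last pictures, so its place is unconfirmed. The robot only passed near it high up, at the start.
- The tweezers and bottle were found where they began, except that one scene reading of the bottle was about 18 mm off. The top camera put it in its place.

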